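Stop the bean scale rocking with a wedge

ROBOT

A 6-joint arm with a two-finger parallel gripper is mounted at the origin on the work surface. World frame = base frame: x ahead of the robot, y to its left, z up, the work surface at z = 0. Lengths are in m, angles in rad, forces in N, time in s.
With the tool pointing down it reaches from about 0.3 to 0.775 m from the base axis. Payload 14.6 kg.
Tool frame: the origin (TCP) lies at the very end of the fingers, on their centre line; the grasp point (between the pads) lies 19 mm behind it; z points along the fingers, y is the direction in which the jaws open and shut (so a half turn about z gives the same grasp; the last joint's range is limited). The gripper opens to 85 mm and grips with 20 to 120 N. Pads are 22 mm wide; open, the fingers measure 114 mm over their backs; the gripper's body (76 mm by 85 mm) begins 54 mm behind the grasp point. The pads swing forward as they close: fully open they stand 13 mm farther back than shut.
Start: joints at [1.189, 0.3, 1.521, -0, 1.321, -0.067], TCP at [0.17, 0.523, 0.231] pointing down, gripper open.
Joint ranges: [-3.03, 3.03], [-0.79, 2.21], [0.23, 2.52], [-1.04, 4.18], [0, 3.07], [-2.55, 2.55]. Speed limits (rad/s): [2.22, 2.22, 2.57, 3.14, 3.14, 3.14].

INTERFACE

Orientations are given as a unit quaternion [w, x, y, z].
In Python, from workcell import sense, read_camera, ticket, silhouettes gives the robot as it stands. The module is installed in compiled form; this text tells all that it offers.
- The arm moves only by the tool play_rows, never from a script. Its argument "targets" is one flat list of numbers, 6 for each row, row after row: the shift along the world's x, y, z in cm, then the turn, a rotation vector about the world's x, y, z in degrees. A call has 1 to 12 rows; each row is the pose to reach, as a shift and turn from the pose measured when the call began; what a row does not reach only later rows make up. A row lasts 1/10 s, in which the tool goes at most 50 mm and 8.59 degrees, less where a joint would pass 70% of its speed; a pose out of reach is approached as far as the arm can. A call with a gripper value outside its range is refused whole. "gripper" is the closure, from 0 (fully open) to 1 (shut), set as the call begins (left out, the last holds). The fingers move at their own pace and stop on an object; the grip force is fixed at half the most. Time passes only in rows, so rows that repeat a pose let the fingers close. It gives the time, the measured TCP pose, the force and the opening at its end, in the units of the state.
- sense(): the state, without advancing time (a new reading comes with each control period).
- read_camera(name): name is "side" or "top"; returns a dict with "pixels" (384x512x3 uint8, red, green, blue), "camera_matrix" (3x3 intrinsics, pixels), "cam_to_world" (4x4, takes a point from camera to world coordinates). Camera axes: x right, y down, z forward; pixel columns grow to the right and rows downward; lengths in m; the calibration is good to about 2 mm. A picture is of the moment at which its call begins. There is no depth.
- ticket.job_done(): hands the job in, once; it reports no verdict.
Trained networks look in the newest picture that a camera, given by its name, has taken for a name from the list of things; names that differ only in an ending like _2 or _b are one class to them, and where a whole thing is asked for, a point or a joint stands for the part that bears it (a point fixed in the world has none). Each returns a list of dicts, best first, with "conf" (0 to 1); they miss things now and then, are a little off and sometimes report something else, mostly with a low value. They report only what shows in the picture. A call takes as long as a camera call. They do not tell look-alikes from the thing itself.
- silhouettes(camera, query): "pixels" (384x512 bool, what is visible of it) and "uv" ([column, row] in pixels, amid what is visible of it).
The state is a dict: "clock": time; "q": joint angles; "joint_vel": joint speeds; "tau": joint torques, N m; "eef_pos": TCP position; "tool_rot": TCP orientation; "wrist_force": force on the tool from outside, world axes, zero at the start; "wrist_torque": the same for the moment, N m; "grip_width": finger opening in m.
Only numpy, scipy, OpenCV 4.12 (cv2) and the standard library are available. Lean on these libraries where they do the work, as an engineer would, in place of code of your own. Each camera call takes 0.05 s, during which the arm holds its last target.

TASK

The bean scale on the roastery bench rocks because its brass foot is too short. Push the orange wedge along the bench, thin edge first, under the brass foot until the scale stands level and no longer rocks, then move clear. Only push the wedge: do not lift it, do not touch or shove the scale, and leave everything else on the bench alone.

Things in the scene. Friction and masses are not known exactly. Their poses are not given: they have to be found in the camera images.
- scale: Loose bench scale, 2.4 kg: round steel pan (190 mm across, top 65 mm up) on a grey X frame with a domed foot at each arm's end; display box on its -x side. Origin: its centre at foot level; z up. Feet at (+-105, +-105) mm; three black rubber ones, and a brass one at (-105, -105) that is 9 mm short: the scale leans 3.5 deg onto it, with ~3 N. Driven past level, the wedge lifts the scale and the push rises.
- short_foot (a point): Lowest point of the short brass foot, the bare brass dome (20 mm radius, seen from above at the end of its arm). It touches the bench while the scale leans, and is 9 mm above the bench when the scale is level.
- wedge: Loose orange wedge, 90 g, 100 long (x), 50 wide (y). Origin: centre of its underside; +x to its thin edge (2 thick, at x = +50). The top rises 0.18 per mm towards -x; upright push tab at x = -50 to -38, full width, 34 tall. Starts flat, thin edge 45-70 short of the brass foot, up to 15 off to a side, 0.12 rad askew. Scale level: foot at x = +13 in the wedge's frame; 5 of travel lifts 0.9 (all mm).
- bean_jar: Bystander: amber glass jar with a brass lid, 68 mm across, 110 mm tall. Origin: centre of its underside.
- cupping_bowl: Bystander: white ceramic bowl, 96 mm across, 60 mm tall. Origin: centre of its underside.
- brush: Bystander: bench brush lying flat along its x. Origin: centre of its underside.
- screwdriver: Bystander: red-handled screwdriver lying flat along its x. Origin: centre of its underside.
- sample_tin: Bystander: aluminium sample tin, 72 mm across, 100 mm tall. Origin: centre of its underside.
- tamper: Bystander: brass tamper, 56 mm across, 80 mm tall. Origin: centre of its underside.
Things that resemble listed ones, but are neither listed nor needed, are in the scene too. Several things have the shape of the wedge; the one meant has the colours described above.

How it is judged:
By the outcome, as a careful person would: the job done as asked, in the order asked, and still so for the second after the job is handed in, with the robot touching nothing.
It also fails if it takes over 48 s, if anything falls off the work surface, if the arm or the gripper's body presses on something with over 40 N, if the wrist force passes 120 N, or if a joint passes its speed limit or range.

## Working session

There is one attempt and no reset: what is moved stays moved. The work goes in short steps, Python scripts to look and compute and a tool call to move; the robot and the scene stay as the last step left them, time stands still between calls to the robot, and variables do not carry over. Pictures are saved under pics/ and viewed, and the job is handed in when it is done.

Besides the shell and the picture viewer there is one more tool, called as name(argument=value, ...), one argument or row to a line, values as JSON. play_rows: Moves the arm, as the interface text tells. Its arguments: {"type":"object","properties":{"targets":{"type":"array","items":{"type":"number"}},"gripper":{"type":"number"}},"required":["targets"]}

```bash
mkdir -p pics
python3 - <<'E'
from workcell import sense, read_camera
import cv2, numpy as np
for n in("top","side"):
    r=read_camera(n); cv2.imwrite(f"pics/{n}0.png",cv2.resize(r["pixels"][:,:,::-1],(800,600),interpolation=cv2.INTER_CUBIC))
    print(n,r["camera_matrix"].round(1).tolist(),r["cam_to_world"].round(3).tolist())
s=sense();print({k:np.round(v,3).tolist() for k,v in s.items()})
E
```

```text
top [[408.3, 0.0, 250.7], [0.0, 408.3, 200.1], [0.0, 0.0, 1.0]] [[-0.004, -0.984, 0.179, 0.397], [-1.0, 0.003, -0.007, 0.023], [0.007, -0.179, -0.984, 1.069], [0.0, 0.0, 0.0, 1.0]]
side [[468.2, 0.0, 248.8], [0.0, 468.2, 202.7], [0.0, 0.0, 1.0]] [[0.843, -0.279, 0.459, -0.009], [-0.537, -0.46, 0.707, -0.897], [0.014, -0.843, -0.538, 0.729], [0.0, 0.0, 0.0, 1.0]]
{'clock': 0.1, 'q': [1.189, 0.3, 1.522, -0.0, 1.321, -0.067], 'joint_vel': [0.001, -0.001, -0.002, -0.001, 0.001, 0.001], 'tau': [0.001, -54.438, -36.237, -0.0, 0.003, -0.0], 'eef_pos': [0.17, 0.523, 0.231], 'tool_rot': [-0.0, 0.157, 0.988, -0.001], 'wrist_force': [-0.355, -0.388, -0.365], 'wrist_torque': [-0.02, -0.024, 0.056], 'grip_width': 0.085}
```

View pics/top0.png

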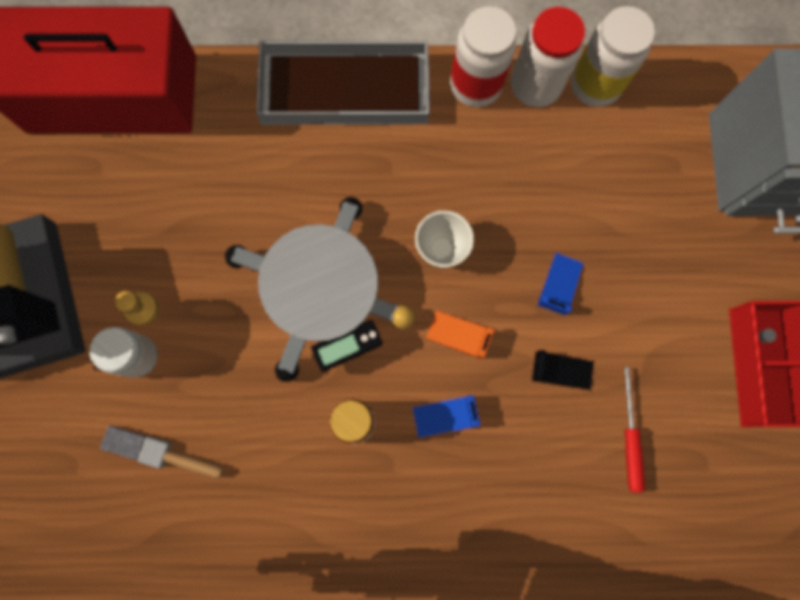

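View pics/side0.png

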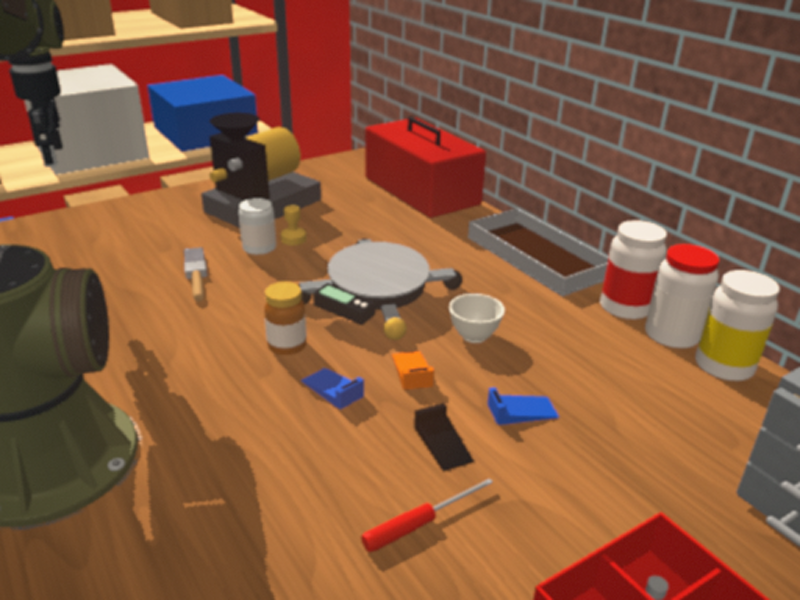

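The top picture (800x600) shows the scale at (318,282), its brass foot at (402,316), and the orange wedge at (460,335) with its tab at the right end. Things that could be taken for the wedge are blue (447,416), blue (561,284) and black (563,370). By colour the right one is (460,335). Next: a close crop and a pose fit.

```bash
cat > h.py <<'E'
from workcell import sense, read_camera, silhouettes
import cv2, numpy as np
from scipy.optimize import minimize
def proj(P,r):
    T=np.linalg.inv(r["cam_to_world"]); p=np.asarray(P)@T[:3,:3].T+T[:3,3]
    q=p@np.asarray(r["camera_matrix"]).T; return q[:,:2]/q[:,2:]
def ray(uv,r,z):
    M=np.asarray(r["cam_to_world"]);d=M[:3,:3]@np.linalg.solve(r["camera_matrix"],[uv[0],uv[1],1.])
    return M[:3,3]+d*(z-M[2,3])/d[2]
def tops(x): return .002+.18*(.05-x)
W=[[ [x,y,z] for y in(-.025,.025) for x,z in((-.05,0),(.05,0),(.05,.002),(-.05,.02))],
   [ [x,y,z] for y in(-.025,.025) for x in(-.05,-.038) for z in(0,.034)]]
S=8
def render(p,r):
    c,s=np.cos(p[2]),np.sin(p[2]);m=np.zeros((384,512),np.uint8)
    for part in W:
        a=np.array(part);w=np.c_[p[0]+c*a[:,0]-s*a[:,1],p[1]+s*a[:,0]+c*a[:,1],a[:,2]]
        h=cv2.convexHull(proj(w,r).astype(np.float32))
        cv2.fillConvexPoly(m,np.round(h*16).astype(np.int32),255,cv2.LINE_AA,4)
    return m/255.
def orange(r):
    h=cv2.cvtColor(r["pixels"],cv2.COLOR_RGB2HSV)
    return ((h[...,0]<15)&(h[...,0]>4)&(h[...,1]>205)&(h[...,2]>100))
E
python3 - <<'E'
from h import *
R={n:read_camera(n) for n in("top","side")}
for n in R:
    u=silhouettes(n,"wedge");f=silhouettes(n,"short_foot");sc=silhouettes(n,"scale")
    print(n,[(np.round(x["conf"],2),np.round(x["uv"],1),x["pixels"].sum()) for x in u],[(np.round(x["conf"],2),np.round(x["uv"],1),x["pixels"].sum()) for x in f])
    m=orange(R[n]).astype(np.uint8);k,l,st,ce=cv2.connectedComponentsWithStats(m)
    print([(st[i].tolist(),ce[i].round(1)) for i in range(1,k) if st[i,4]>40])
c={"top":(225,175),"side":(215,180)}
ims=[]
for n in R:
    x,y=c[n];ims.append(cv2.resize(R[n]["pixels"][y:y+90,x:x+110,::-1],(400,327),interpolation=cv2.INTER_CUBIC))
cv2.imwrite("pics/crop.png",np.hstack(ims))
E
```

```text
top [(np.float64(0.74), array([285.1, 266.8]), np.int64(778)), (np.float64(0.67), array([356. , 180.5]), np.int64(687)), (np.float64(0.61), array([361.9, 237.6]), np.int64(749))] [(np.float64(0.93), array([201.5, 188.7]), np.int64(6339)), (np.float64(0.66), array([ 89.7, 195. ]), np.int64(455))]
[([274, 200, 42, 28, 641], array([293.6, 213.6]))]
side [(np.float64(0.65), array([332.1, 259.8]), np.int64(729)), (np.float64(0.61), array([283.1, 277.9]), np.int64(898)), (np.float64(0.55), array([262.9, 236.9]), np.int64(474)), (np.float64(0.23), array([184.2, 204.5]), np.int64(1109))] [(np.float64(0.75), array([300.2, 200.3]), np.int64(878)), (np.float64(0.71), array([239.7, 185.5]), np.int64(3282))]
[([251, 225, 26, 24, 305], array([265.2, 239.2]))]
```

View pics/crop.png

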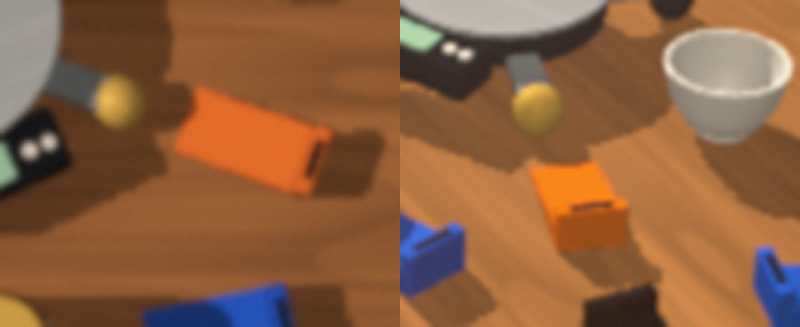

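```bash
cat > fit.py <<'E'
from h import *
def wmask(r,lo=60):
    h=cv2.cvtColor(cv2.resize(r["pixels"],None,fx=4,fy=4,interpolation=cv2.INTER_CUBIC),cv2.COLOR_RGB2HSV)
    m=((h[...,0]<14)&(h[...,0]>3)&(h[...,1]>205)&(h[...,2]>130)).astype(np.uint8)
    m=cv2.morphologyEx(m,cv2.MORPH_CLOSE,np.ones((17,17),np.uint8))
    k,l,st,ce=cv2.connectedComponentsWithStats(m)
    b=[i for i in range(1,k) if st[i,4]>1500]
    # fraction per pixel
    out=np.isin(l,b).astype(np.float32)
    return cv2.resize(out,(512,384),interpolation=cv2.INTER_AREA),[(st[i].tolist()) for i in b]
def fitw(R,p0,cams=("top","side")):
    M={n:wmask(R[n])[0] for n in cams}
    f=lambda p:sum(((render(p,R[n])-M[n])**2).sum() for n in cams)
    b=None
    for dy in(-.1,.1):
        s=np.array([p0]+[np.array(p0)+d for d in ([.01,0,0],[0,.01,0],[0,0,dy])])
        r=minimize(f,p0,method="Nelder-Mead",options=dict(initial_simplex=s,xatol=1e-5,fatol=1e-3,maxiter=300))
        if b is None or r.fun<b.fun:b=r
    return b
def brass(R,X0,rad=.020):
    # per camera circle centre from colour/edges
    pass
E
python3 - <<'E'
from fit import *
R={n:read_camera(n) for n in("top","side")}
for n in R: print(n,wmask(R[n])[1])
g=ray((293.6,213.6),R["top"],.012);print("g",g)
p0=[g[0],g[1],np.deg2rad(75)]
for c in(("top","side"),("top",),("side",)):
    b=fitw(R,p0,c);print(c,b.x.round(4),b.fun)
# brass
A=[];B=[]
for n,uv in(("top",(257.7,203.0)),("side",(252.7,209.7))):
    for z in(0,.02): print(n,z,ray(uv,R[n],z).round(4))
# overlay
b=fitw(R,p0)
ims=[]
c={"top":(225,175),"side":(215,180)}
for n in R:
    x,y=c[n];im=cv2.resize(R[n]["pixels"][y:y+90,x:x+110,::-1],(400,327),interpolation=cv2.INTER_CUBIC)
    m=cv2.resize((render(b.x,R[n])[y:y+90,x:x+110]*255).astype(np.uint8),(400,327))>127
    co,_=cv2.findContours(m.astype(np.uint8),0,2);cv2.drawContours(im,co,-1,(0,255,0),1)
    m=cv2.resize((wmask(R[n])[0][y:y+90,x:x+110]*255).astype(np.uint8),(400,327))>127
    co,_=cv2.findContours(m.astype(np.uint8),0,2);cv2.drawContours(im,co,-1,(255,0,255),1);ims.append(im)
cv2.imwrite("pics/fit0.png",np.hstack(ims))
E
```

```text
top [[1097, 802, 165, 112, 10423]]
side [[1005, 900, 105, 95, 4611], [1371, 1312, 598, 224, 1503]]
g [ 0.55332769 -0.09713218  0.012     ]
('top', 'side') [ 0.5568 -0.0961  1.146 ] 429.54560944108033
('top',) [ 0.5558 -0.0989  1.1815] 151.66651834630912
('side',) [ 0.5596 -0.0934  1.1184] 266.5017189302191
top 0 [ 0.5839 -0.0036  0.    ]
top 0.02 [ 0.5804 -0.0031  0.02  ]
side 0 [0.6034 0.0243 0.    ]
side 0.02 [ 0.5866 -0.001   0.02  ]
```

View pics/fit0.png

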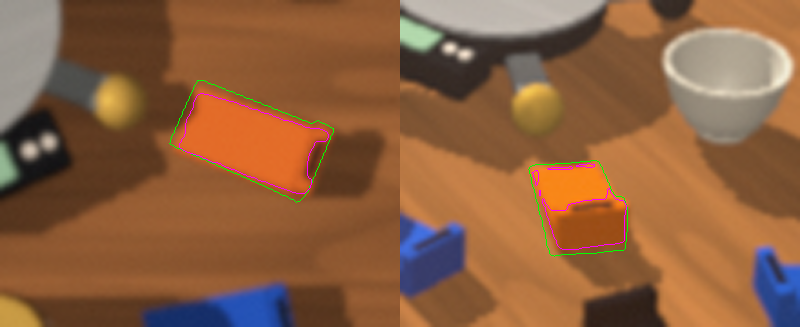

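```bash
cat >> fit.py <<'E'
def feat(r):
    p=r["pixels"].astype(float); return p[...,2]/(p[...,0]+8), p[...,1]/(p[...,0]+8)
def wmask(r,lo=None):
    b,g=feat(r)
    S=np.clip((T1-b)/(T1-T0),0,1)
    k=np.ones((5,5),np.uint8)
    m=cv2.morphologyEx(S.astype(np.float32),cv2.MORPH_CLOSE,np.ones((3,3),np.uint8))
    n,l,st,ce=cv2.connectedComponentsWithStats((m>.4).astype(np.uint8))
    return m,[st[i].tolist()+ce[i].round().tolist() for i in range(1,n) if st[i,4]>150]
T0,T1=.12,.3
E
python3 - <<'E'
from fit import *
R={n:read_camera(n) for n in("top","side")}
np.set_printoptions(linewidth=250,precision=2)
b,g=feat(R["top"]);print(b[195:232:2,268:324:3])
b,g=feat(R["side"]);print(b[220:252:2,244:284:3])
E
```

```text
[[0.32 0.32 0.32 0.33 0.32 0.32 0.32 0.32 0.32 0.33 0.32 0.32 0.33 0.33 0.33 0.32 0.32 0.33 0.32]
 [0.31 0.31 0.32 0.32 0.31 0.33 0.31 0.32 0.33 0.32 0.32 0.32 0.33 0.32 0.32 0.31 0.32 0.32 0.33]
 [0.31 0.32 0.31 0.31 0.22 0.27 0.31 0.32 0.32 0.33 0.32 0.32 0.32 0.32 0.32 0.32 0.32 0.33 0.32]
 [0.32 0.33 0.3  0.25 0.17 0.17 0.21 0.27 0.31 0.32 0.32 0.32 0.32 0.32 0.32 0.33 0.32 0.31 0.32]
 [0.32 0.32 0.31 0.22 0.17 0.17 0.18 0.17 0.21 0.27 0.3  0.32 0.32 0.33 0.32 0.33 0.33 0.32 0.32]
 [0.31 0.32 0.31 0.19 0.17 0.17 0.17 0.17 0.18 0.18 0.21 0.28 0.32 0.32 0.33 0.33 0.32 0.32 0.32]
 [0.32 0.32 0.3  0.17 0.18 0.17 0.17 0.17 0.17 0.18 0.17 0.18 0.21 0.27 0.32 0.32 0.32 0.33 0.32]
 [0.31 0.32 0.25 0.17 0.17 0.17 0.18 0.17 0.17 0.18 0.17 0.17 0.17 0.18 0.22 0.24 0.31 0.32 0.33]
 [0.32 0.32 0.24 0.17 0.17 0.17 0.17 0.17 0.17 0.17 0.17 0.17 0.17 0.18 0.17 0.17 0.23 0.32 0.32]
 [0.32 0.31 0.2  0.18 0.17 0.17 0.17 0.17 0.17 0.17 0.17 0.17 0.17 0.18 0.17 0.18 0.24 0.33 0.32]
 [0.32 0.31 0.19 0.17 0.17 0.17 0.17 0.17 0.18 0.17 0.17 0.18 0.17 0.18 0.17 0.22 0.3  0.32 0.32]
 [0.32 0.31 0.24 0.2  
[... 1231 characters left out ...]
9 0.09 0.1  0.09 0.09 0.33 0.35 0.35 0.34]
 [0.35 0.34 0.34 0.21 0.09 0.09 0.08 0.1  0.09 0.1  0.2  0.32 0.34 0.34]
 [0.35 0.35 0.34 0.29 0.09 0.08 0.15 0.22 0.26 0.28 0.11 0.21 0.34 0.34]
 [0.34 0.34 0.35 0.34 0.1  0.1  0.16 0.16 0.14 0.13 0.14 0.22 0.35 0.34]
 [0.34 0.34 0.34 0.34 0.13 0.15 0.13 0.15 0.13 0.13 0.14 0.24 0.35 0.34]
 [0.35 0.34 0.35 0.34 0.16 0.16 0.15 0.14 0.15 0.14 0.13 0.25 0.35 0.35]
 [0.34 0.35 0.35 0.34 0.23 0.14 0.14 0.15 0.13 0.15 0.12 0.26 0.33 0.35]
 [0.34 0.33 0.34 0.34 0.3  0.14 0.15 0.13 0.14 0.13 0.13 0.28 0.34 0.33]
 [0.34 0.34 0.34 0.34 0.33 0.18 0.18 0.2  0.24 0.27 0.3  0.34 0.35 0.34]
 [0.34 0.34 0.34 0.34 0.34 0.33 0.34 0.34 0.35 0.35 0.35 0.35 0.34 0.33]]
```

```bash
cat >> fit.py <<'E'
PR={"top":(.32,.172),"side":(.345,.12)}
def soft(r,n,c,h=45):
    b,g=feat(r);a,z=PR[n];S=np.clip((a-b)/(a-z),0,1).astype(np.float32)
    S[S<.15]=0
    S=cv2.morphologyEx(S,cv2.MORPH_CLOSE,np.ones((5,5),np.uint8)) if 1 else S
    m=np.zeros_like(S);x,y=np.round(c).astype(int);m[y-h:y+h,x-h:x+h]=1
    k,l,st,_=cv2.connectedComponentsWithStats(((S*m)>.1).astype(np.uint8))
    # component nearest c
    i=l[y,x]
    if i==0: i=1+np.argmax(st[1:,4])
    return S*(l==i)
def fitw(R,p0,cams=("top","side")):
    M={n:soft(R[n],n,proj([[p0[0],p0[1],.012]],R[n])[0]) for n in cams}
    f=lambda p:sum(((render(p,R[n])-M[n])**2).sum() for n in cams)
    b=None
    for dy in(-.1,.1):
        s=np.array([p0]+[np.array(p0)+d for d in ([.01,0,0],[0,.01,0],[0,0,dy])])
        r=minimize(f,p0,method="Nelder-Mead",options=dict(initial_simplex=s,xatol=1e-5,fatol=1e-3,maxiter=300))
        if b is None or r.fun<b.fun:b=r
    return b
E
python3 - <<'E'
from fit import *
R={n:read_camera(n) for n in("top","side")}
p0=[.556,-.097,1.17]
for c in(("top",),("side",),("top","side")):
    b=fitw(R,p0,c);print(c,b.x.round(4),round(b.fun,1))
ims=[]
def sph(C,rad=.02):
    u=np.random.default_rng(0).normal(size=(3000,3));u/=np.linalg.norm(u,axis=1)[:,None];return C+rad*u
X=np.array([.5815,-.002,.02])
c={"top":(225,175),"side":(215,180)}
for n in R:
    x,y=c[n];im=cv2.resize(R[n]["pixels"][y:y+90,x:x+110,::-1],(800,655),interpolation=cv2.INTER_CUBIC)
    k=800/110
    for h in (render(b.x,R[n]),):
        m=cv2.resize((h[y:y+90,x:x+110]*255).astype(np.uint8),(800,655))>127
        co,_=cv2.findContours(m.astype(np.uint8),0,2);cv2.drawContours(im,co,-1,(0,255,0),1)
    hh=(cv2.convexHull(proj(sph(X),R[n]).astype(np.float32))+.5-[x,y])*k
    cv2.polylines(im,[hh.astype(np.int32)],True,(255,0,0),1)
    ims.append(im[:600])
cv2.imwrite("pics/fit1a.png",ims[0]);cv2.imwrite("pics/fit1b.png",ims[1])
E
```

```text
('top',) [ 0.5542 -0.0976  1.2013] 17.4
('side',) [ 0.5595 -0.0939  1.1392] 38.1
('top', 'side') [ 0.5553 -0.0971  1.1848] 77.6
```

View pics/fit1a.png

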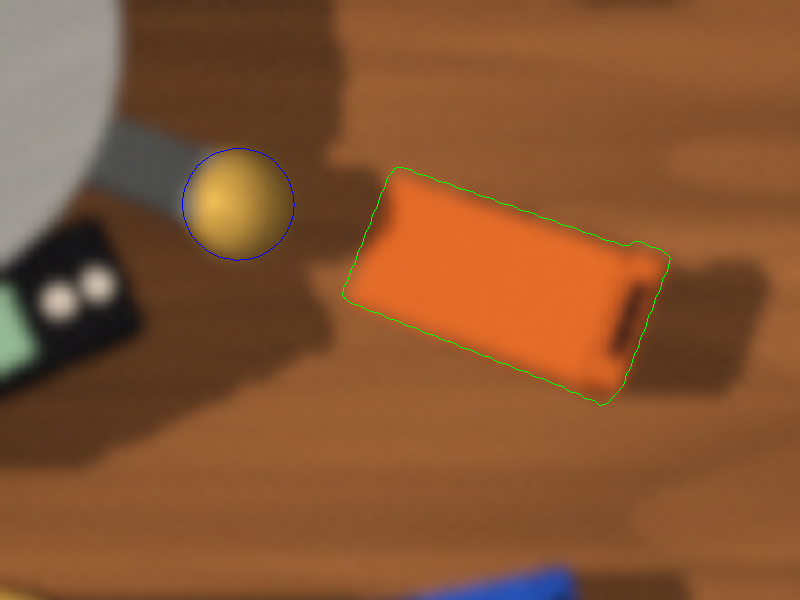

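View pics/fit1b.png

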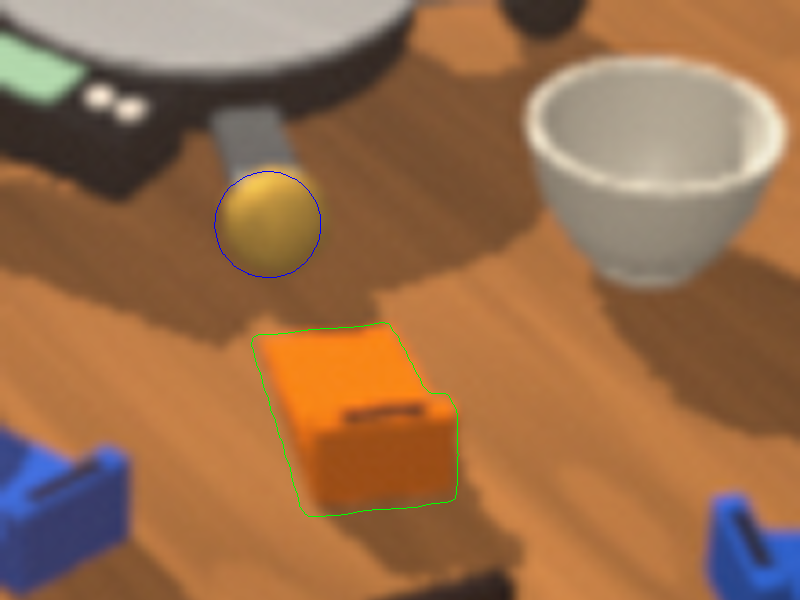

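The crop confirms the orange wedge; the fit to the top picture gives it about (0.554, -0.098) with heading 1.19. The brass foot is at about (0.5815, -0.0035). The two cameras differ by about 4 mm in absolute position but agree on foot minus wedge to about 1 mm: 27 mm in x and 93.5 mm in y. I'll push with both fingers, part closed, on the back of the tab.

play_rows(
  targets=[35.4,-69.6,0,0,0,-94.1,35.4,-69.6,0,0,0,-94.1,35.4,-69.6,0,0,0,-94.1,35.4,-69.6,0,0,0,-94.1,35.4,-69.6,0,0,0,-94.1,35.4,-69.6,0,0,0,-94.1,35.4,-69.6,0,0,0,-94.1,35.4,-69.6,0,0,0,-94.1,35.4,-69.6,0,0,0,-94.1,35.4,-69.6,0,0,0,-94.1,35.4,-69.6,0,0,0,-94.1,35.4,-69.6,0,0,0,-94.1],
  gripper=0.76,
)

```text
clock: 2.0
eef_pos: [0.4428, -0.014, 0.2316]
tool_rot: [0.0, 0.831, 0.556, 0.0]
wrist_force: [0.7, -0.3, 0.4]
grip_width: 0.0204
```

play_rows(
  targets=[4,-8,0,0,0,0,8.1,-15.9,0,0,0,0,8.1,-15.9,0,0,0,0,8.1,-15.9,0,0,0,0,8.1,-15.9,-5,0,0,0,8.1,-15.9,-9,0,0,0,8.1,-15.9,-13,0,0,0,8.1,-15.9,-15,0,0,0,8.1,-15.9,-15,0,0,0,8.1,-15.9,-15,0,0,0],
)

```text
clock: 3.0
eef_pos: [0.5242, -0.1732, 0.0824]
tool_rot: [0.0, 0.831, 0.556, 0.001]
wrist_force: [-0.7, 0.3, 0.1]
grip_width: 0.0205
```

Run:
```python
from h import *
R={n:read_camera(n) for n in("top","side")}
c={"top":(225,150),"side":(205,160)}
ims=[cv2.resize(R[n]["pixels"][c[n][1]:c[n][1]+140,c[n][0]:c[n][0]+140,::-1],(400,400),interpolation=cv2.INTER_CUBIC) for n in R]
cv2.imwrite("pics/pre.png",np.hstack(ims)); s=sense();print(s["eef_pos"],s["grip_width"],s["wrist_force"])
```

```text
[ 0.52466409 -0.17329349  0.08331036] 0.020494617626388795 [0.04638565 0.35953937 0.24206869]
```

View pics/pre.png

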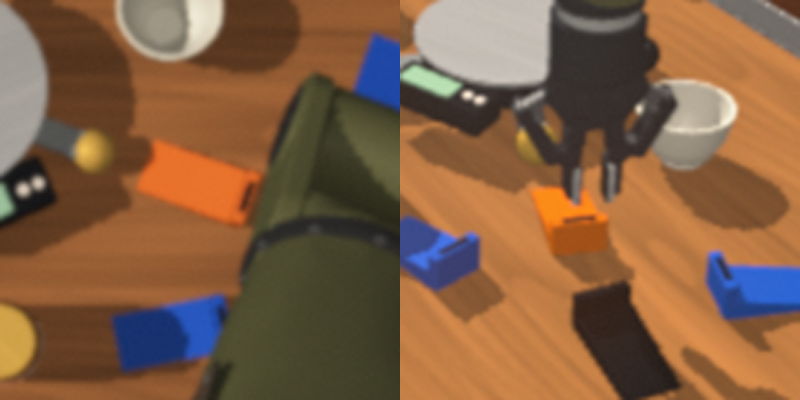

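The picture shows the two finger tips (crop 575/610, 195) just behind the orange wedge's tab, with the bowl and look-alikes clear. Descending, then coming up to the tab.

play_rows(
  targets=[-0.1,0,-4,0,0,0,-0.1,0,-7,0,0,0,-0.1,0,-7.5,0,0,0,-0.1,0,-7.5,0,0,0,-0.1,0,-7.5,0,0,0],
)

```text
clock: 3.6
eef_pos: [0.5247, -0.1737, 0.0104]
tool_rot: [0.003, 0.831, 0.556, 0.002]
wrist_force: [1.0, 0.3, 0.2]
grip_width: 0.0206
```

Run:
```python
from h import *
R={n:read_camera(n) for n in("top","side")}
c={"top":(225,150),"side":(205,160)}
ims=[cv2.resize(R[n]["pixels"][c[n][1]:c[n][1]+140,c[n][0]:c[n][0]+140,::-1],(400,400),interpolation=cv2.INTER_CUBIC) for n in R]
cv2.imwrite("pics/pre2.png",np.hstack(ims)); s=sense();print(s["eef_pos"],s["grip_width"],s["wrist_force"])
from fit import *
print(fitw(R,[.5545,-.0975,1.185],("top",)).x)
```

```text
[ 0.5245858  -0.17365269  0.01013577] 0.02050315609754216 [ 0.1482277  -0.8357007   0.41809742]
[ 0.55539856 -0.09503291  1.18697475]
```

View pics/pre2.png

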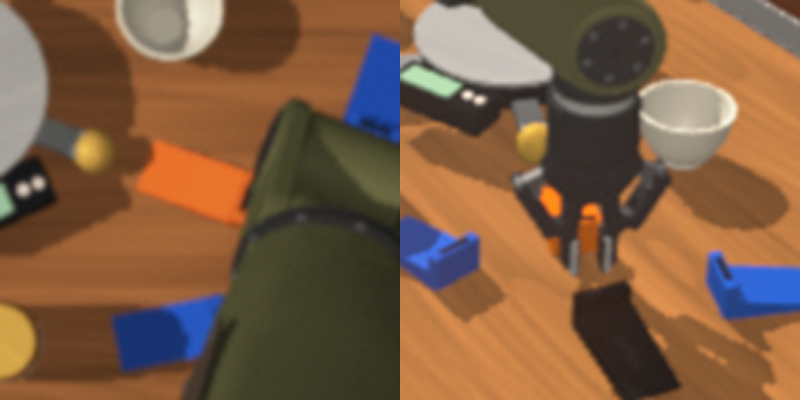

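play_rows(
  targets=[0.4,0.9,0,0,0,0,0.6,1.5,0,0,0,0,0.8,1.95,0,0,0,0,0.9,2.35,0,0,0,0,1.0,2.75,0,0,0,0,1.1,3.15,0,0,0,0,1.25,3.6,0,0,0,0,1.35,4.0,0,0,0,0,1.45,4.4,0,0,0,0,1.55,4.8,0,0,0,0,1.6,4.85,0,0,0,0,1.6,4.85,0,0,0,0],
)

```text
clock: 4.9
eef_pos: [0.5406, -0.125, 0.0101]
tool_rot: [0.002, 0.831, 0.556, 0.002]
wrist_force: [0.9, 0.3, -0.6]
grip_width: 0.0208
```

```bash
cat > look.py <<'E'
import sys
from fit import *
R={n:read_camera(n) for n in("top","side")}
c={"top":(205,150),"side":(205,140)}
ims=[cv2.resize(R[n]["pixels"][c[n][1]:c[n][1]+120,c[n][0]:c[n][0]+120,::-1],(400,400),interpolation=cv2.INTER_CUBIC) for n in R]
cv2.imwrite(f"pics/{sys.argv[1]}.png",np.hstack(ims)); s=sense();print(s["eef_pos"].round(4),s["tool_rot"].round(4),s["wrist_force"].round(2),s["clock"])
E
python3 look.py p1
```

```text
[ 0.5406 -0.1252  0.0101] [0.0025 0.8312 0.5559 0.0019] [-0.18  0.5  -0.32] 5.0
```

View pics/p1.png

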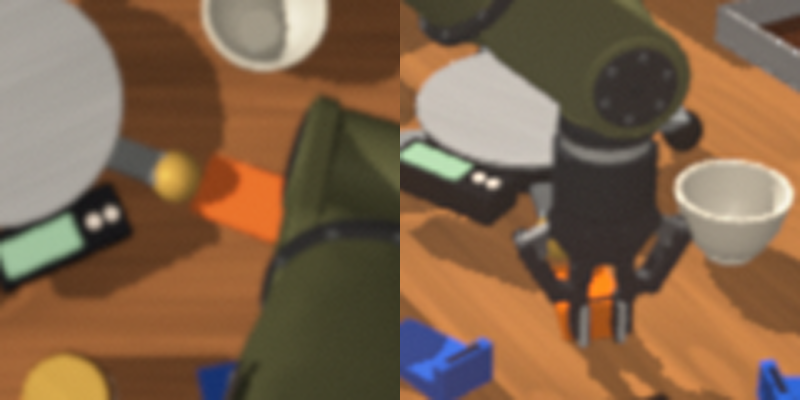

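```bash
cat >> fit.py <<'E'
def fitpart(r,p0,xmax,xmin=0,n="top"):
    b,g=feat(r);a,z=PR[n];S=np.clip((a-b)/(a-z),0,1)
    c=proj([[p0[0],p0[1],.01]],r)[0];w=np.zeros_like(S);x,y=c.astype(int)
    w[y-35:y+35,xmin:xmax]=1
    f=lambda p:((w*(render(p,r)-S))**2).sum()
    best=None
    for dy in(-.08,.08):
        s=np.array([p0]+[np.array(p0)+d for d in ([.006,0,0],[0,.006,0],[0,0,dy])])
        q=minimize(f,p0,method="Nelder-Mead",options=dict(initial_simplex=s,xatol=1e-5,fatol=1e-3,maxiter=300))
        if best is None or q.fun<best.fun:best=q
    return best
E
python3 - <<'E'
from fit import *
r=read_camera("top")
p0=[.562,-.068,1.185]
for xm in(278,282,286):
    for x0 in (262,268):
        b=fitpart(r,p0,xm,x0);print(xm,x0,b.x.round(4),round(b.fun,1))
s=sense();print(s["eef_pos"])
x,y=235,175
im=cv2.resize(r["pixels"][y:y+60,x:x+80,::-1],(800,600),interpolation=cv2.INTER_CUBIC)
m=cv2.resize((render(b.x,r)[y:y+60,x:x+80]*255).astype(np.uint8),(800,600))>127
co,_=cv2.findContours(m.astype(np.uint8),0,2);cv2.drawContours(im,co,-1,(0,255,0),1)
cv2.imwrite("pics/p1f.png",im)
E
```

```text
278 262 [ 0.5623 -0.0701  1.2142] 5.0
278 268 [ 0.5639 -0.0715  1.3022] 2.0
282 262 [ 0.5622 -0.0702  1.2137] 5.9
282 268 [ 0.5624 -0.0725  1.2588] 3.2
286 262 [ 0.5622 -0.0701  1.2121] 6.9
286 268 [ 0.5623 -0.0701  1.2248] 4.4
[ 0.54054839 -0.12526612  0.01008422]
```

View pics/p1f.png

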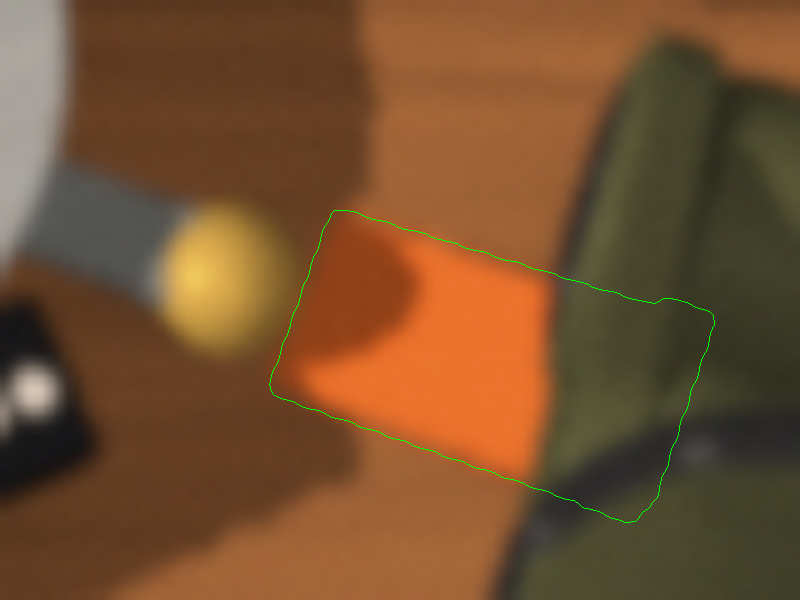

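Run:
```python
from fit import *
np.set_printoptions(linewidth=250,precision=2)
for n,(x0,y0) in dict(top=(240,190)).items():
    r=read_camera(n);b,g=feat(r);print(g[192:216:2,244:274:2]);print(b[192:216:2,244:274:2])
```

```text
[[0.77 0.69 0.61 0.59 0.57 0.57 0.58 0.57 0.58 0.56 0.57 0.57 0.56 0.57 0.59]
 [0.92 0.88 0.82 0.73 0.66 0.61 0.61 0.61 0.6  0.58 0.57 0.57 0.58 0.56 0.59]
 [0.91 0.91 0.91 0.89 0.86 0.77 0.72 0.71 0.68 0.62 0.58 0.56 0.51 0.51 0.54]
 [0.91 0.91 0.92 0.9  0.8  0.76 0.75 0.74 0.72 0.69 0.61 0.54 0.45 0.43 0.44]
 [0.91 0.92 0.92 0.89 0.77 0.77 0.76 0.74 0.73 0.71 0.66 0.52 0.43 0.42 0.42]
 [0.8  0.88 0.9  0.88 0.78 0.8  0.77 0.75 0.72 0.71 0.67 0.47 0.42 0.42 0.42]
 [0.6  0.65 0.78 0.85 0.77 0.77 0.76 0.74 0.73 0.71 0.62 0.45 0.42 0.42 0.42]
 [0.57 0.57 0.59 0.67 0.74 0.75 0.74 0.73 0.71 0.7  0.55 0.43 0.42 0.42 0.42]
 [0.57 0.57 0.57 0.58 0.66 0.73 0.72 0.71 0.7  0.62 0.47 0.42 0.42 0.42 0.43]
 [0.57 0.58 0.56 0.57 0.58 0.62 0.66 0.65 0.63 0.52 0.43 0.43 0.43 0.44 0.45]
 [0.58 0.56 0.57 0.57 0.57 0.58 0.58 0.58 0.58 0.47 0.44 0.45 0.46 0.47 0.48]
 [0.58 0.58 0.57 0.57 0.58 0.58 0.57 0.57 0.57 0.53 0.49 0.45 0.46 0.47 0.48]]
[[0.65 0.52 0.4  0.34 0.32 0.32 0.32 0.32 0.33 0.32 0.33 0.31 0.31 0.32 0.33]
 [0.88 0.84 0.73 0.61 0.49 0.4  0.33 0.32 0.33 0.33 0.31 0.31 0.32 0.31 0.33]
 [0.88 0.88 0.88 0.86 0.78 0.55 0.34 0.32 0.32 0.32 0.32 0.3  0.26 0.25 0.28]
 [0.88 0.88 0.89 0.86 0.56 0.39 0.33 0.32 0.32 0.31 0.31 0.29 0.18 0.17 0.19]
 [0.88 0.89 0.89 0.8  0.43 0.34 0.33 0.33 0.32 0.31 0.31 0.25 0.17 0.16 0.16]
 [0.73 0.82 0.87 0.76 0.43 0.37 0.35 0.33 0.32 0.31 0.3  0.21 0.16 0.15 0.16]
 [0.39 0.48 0.68 0.73 0.42 0.35 0.34 0.33 0.31 0.31 0.27 0.18 0.15 0.16 0.16]
 [0.32 0.32 0.36 0.4  0.35 0.33 0.33 0.32 0.32 0.31 0.23 0.16 0.16 0.16 0.15]
 [0.32 0.33 0.33 0.32 0.31 0.32 0.31 0.32 0.31 0.28 0.19 0.16 0.16 0.16 0.16]
 [0.33 0.33 0.32 0.32 0.32 0.33 0.32 0.32 0.31 0.23 0.17 0.16 0.16 0.17 0.17]
 [0.32 0.3  0.31 0.32 0.34 0.34 0.32 0.32 0.33 0.22 0.17 0.17 0.18 0.18 0.19]
 [0.33 0.33 0.32 0.32 0.32 0.32 0.32 0.33 0.32 0.28 0.23 0.18 0.18 0.18 0.18]]
```

play_rows(
  targets=[0.1,0.4,0,0,0,0,0.2,0.8,0,0,0,0,0.3,1.2,0,0,0,0,0.4,1.6,0,0,0,0,0.5,2.0,0,0,0,0,0.6,2.4,0,0,0,0,0.7,2.8,0,0,0,0,0.8,3.2,0,0,0,0,0.9,3.6,0,0,0,0,1.0,4.0,0,0,0,0,1.0,4.0,0,0,0,0,1.0,4.0,0,0,0,0],
)

```text
clock: 6.3
eef_pos: [0.5506, -0.0849, 0.0101]
tool_rot: [0.002, 0.831, 0.556, 0.002]
wrist_force: [0.5, -0.3, -0.1]
grip_width: 0.0206
```

```bash
python3 look.py p2
python3 - <<'E'
from workcell import sense,read_camera
import numpy as np
print(np.array([sense()["wrist_force"]]).round(2))
E
```

```text
[ 0.5506 -0.0851  0.0101] [0.0024 0.8313 0.5559 0.002 ] [-0.18  0.8   0.73] 6.4
[[-0.18  0.8   0.73]]
```

View pics/p2.png

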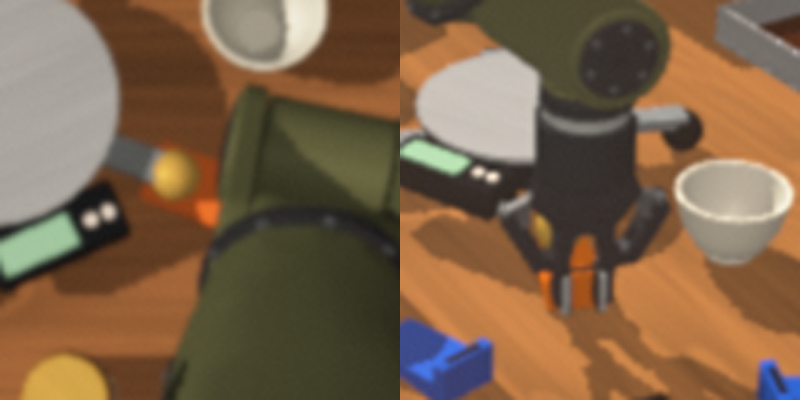

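play_rows(
  targets=[0.1,0.3,0,0,0,0,0.15,0.5,0,0,0,0,0.2,0.7,0,0,0,0,0.25,0.9,0,0,0,0],
)

```text
clock: 6.8
eef_pos: [0.5531, -0.0761, 0.0101]
tool_rot: [0.002, 0.831, 0.556, 0.002]
wrist_force: [-2.7, -5.2, 1.1]
grip_width: 0.0209
```

play_rows(
  targets=[0.03,0.1,0,0,0,0,0.06,0.2,0,0,0,0],
)

```text
clock: 7.0
eef_pos: [0.5537, -0.074, 0.0101]
tool_rot: [0.002, 0.831, 0.556, 0.002]
wrist_force: [-1.4, -4.5, 1.0]
grip_width: 0.0204
```

```bash
python3 look.py p3
python3 - <<'E'
from fit import *
r=read_camera("top");x,y=215,175
im=cv2.resize(r["pixels"][y:y+60,x:x+80,::-1],(800,600),interpolation=cv2.INTER_CUBIC);cv2.imwrite("pics/p3t.png",im)
E
```

```text
[ 0.5537 -0.0739  0.0101] [0.0024 0.8313 0.5559 0.002 ] [-0.79 -1.17 -0.35] 7.1
```

View pics/p3t.png

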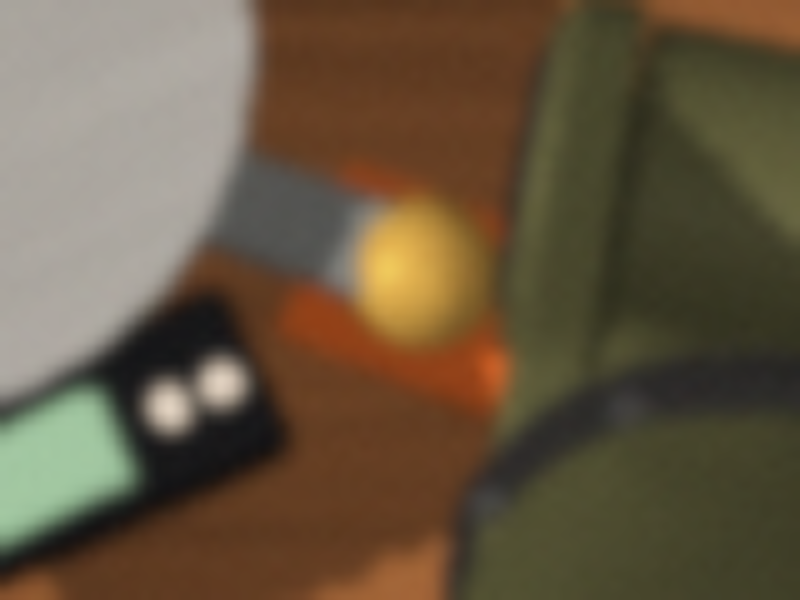

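play_rows(
  targets=[0.03,0.1,0,0,0,0,0.06,0.2,0,0,0,0],
)

```text
clock: 7.35
eef_pos: [0.5543, -0.0719, 0.0101]
tool_rot: [0.002, 0.831, 0.556, 0.002]
wrist_force: [-1.8, -5.0, 0.4]
grip_width: 0.0207
```

play_rows(
  targets=[0.03,0.1,0,0,0,0,0.05,0.2,0,0,0,0],
)

```text
clock: 7.55
eef_pos: [0.5548, -0.0699, 0.0101]
tool_rot: [0.002, 0.831, 0.556, 0.002]
wrist_force: [-1.8, -6.3, 0.6]
grip_width: 0.0207
```

play_rows(
  targets=[0.02,0.07,0,0,0,0,0.03,0.14,0,0,0,0],
)

```text
clock: 7.75
eef_pos: [0.5551, -0.0688, 0.0101]
tool_rot: [0.003, 0.831, 0.556, 0.002]
wrist_force: [-2.5, -9.0, 0.2]
grip_width: 0.0205
```

```bash
python3 look.py p4
```

```text
[ 0.5551 -0.0687  0.0101] [0.0026 0.8313 0.5558 0.0018] [-0.71 -6.87  0.09] 7.85
```

View pics/p4.png

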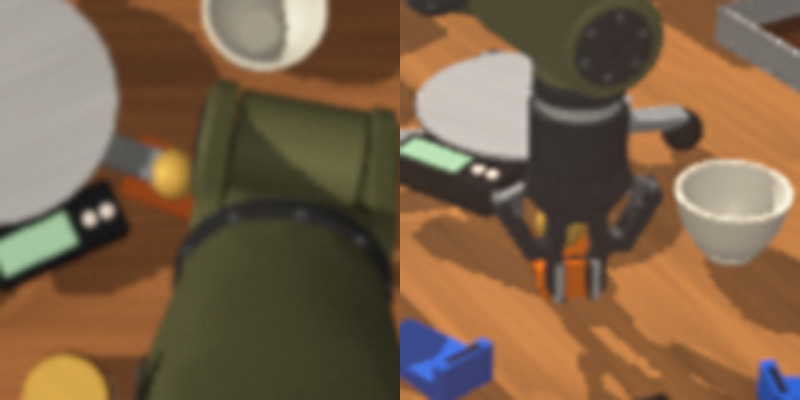

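Wedge travel now matches the vision target within 0.5 mm, and the push force has risen from about 5 N to 9.3 N, so the scale should be level. I'll back off straight, rise, and inspect.

play_rows(
  targets=[-0.4,-0.9,0,0,0,0,-1.1,-2.8,0,0,0,0,-1.8,-4.6,0,0,0,0,-1.8,-4.6,0,0,0,0,-1.8,-4.6,5,0,0,0,-1.8,-4.6,10,0,0,0,-1.8,-9,15,0,0,0,-4,-14,18,0,0,0,-6,-18,20,0,0,0,-8,-22,20,0,0,0,-9,-25,20,0,0,0,-9,-25,20,0,0,0],
)

```text
clock: 9.05
eef_pos: [0.4633, -0.3228, 0.2107]
tool_rot: [0.003, 0.833, 0.554, 0.002]
wrist_force: [1.3, 0.6, -0.1]
grip_width: 0.0206
```

```bash
cat > chk.py <<'E'
import sys
from fit import *
R={n:read_camera(n) for n in("top","side")}
for n,(x,y,w,h) in dict(top=(130,110,200,150),side=(170,125,180,135)).items():
    cv2.imwrite(f"pics/{sys.argv[1]}_{n}.png",cv2.resize(R[n]["pixels"][y:y+h,x:x+w,::-1],(800,600),interpolation=cv2.INTER_CUBIC))
s=sense();print(s["eef_pos"].round(4),s["wrist_force"].round(2),s["clock"])
E
python3 chk.py c1
```

```text
[ 0.4649 -0.3191  0.21  ] [0.57 0.99 0.18] 9.15
```

View pics/c1_top.png

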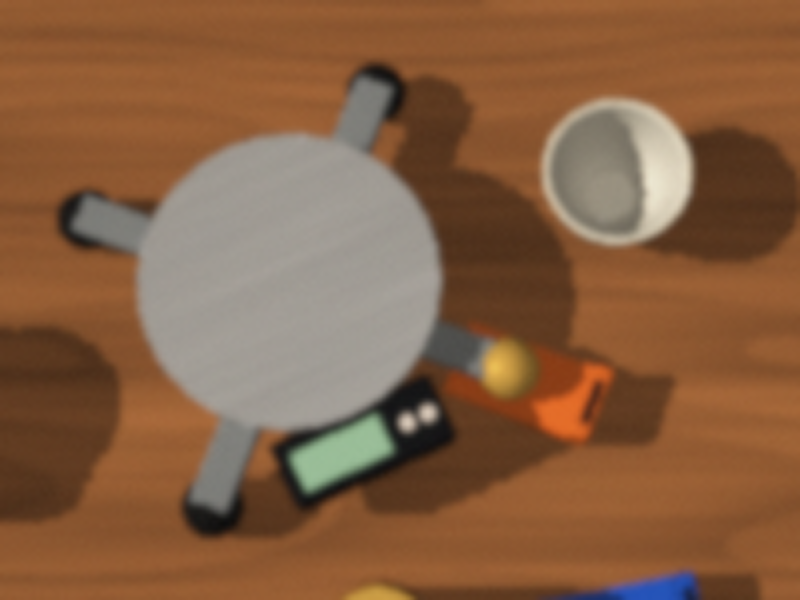

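View pics/c1_side.png

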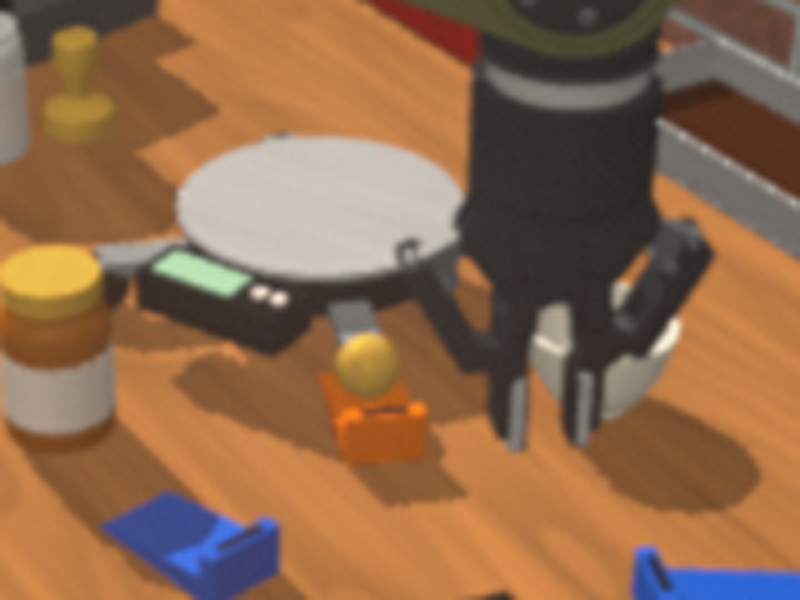

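The wedge sits under the brass foot with the tab behind it. Top crop: foot (508,368), tab (595,403). Now measuring the foot's position in the wedge's frame.

```bash
cat > meas.py <<'E'
from fit import *
def sphm(C,r,rad=.02):
    u=np.random.default_rng(0).normal(size=(1500,3));u/=np.linalg.norm(u,axis=1)[:,None]
    h=cv2.convexHull(proj(C+rad*u,r).astype(np.float32));m=np.zeros((384,512),np.uint8)
    cv2.fillConvexPoly(m,np.round(h*16).astype(np.int32),255,cv2.LINE_AA,4);return m/255.
R={n:read_camera(n) for n in("top","side")}
for n in R:
    r=R[n];b,g=feat(r);a,z=PR[n];S=np.clip((a-b)/(a-z),0,1)
    p0=np.array([.5768,-.0134,1.19]); F=np.array([.582,-.001,.029])
    if n=="side": p0[:2]+=[.004,.003];F[:2]+=[.004,.003]
    # exclude foot neighbourhood & front beneath arm: use only pixels beyond foot
    c=proj([[p0[0],p0[1],.01]],r)[0].astype(int)
    w=np.zeros_like(S);w[c[1]-40:c[1]+40,c[0]-40:c[0]+40]=1
    w*=1-cv2.dilate(sphm(F,r),np.ones((5,5)))
    # exclude arm strip/scale: grey (b high) region
    w*=1-cv2.dilate((b>.5).astype(np.uint8),np.ones((5,5)))
    f=lambda p:((w*(render(p,r)-cv2.morphologyEx(S,cv2.MORPH_CLOSE,np.ones((3,3)))))**2).sum()
    best=None
    for dy in(-.06,.06):
        s=np.array([p0]+[p0+d for d in ([.005,0,0],[0,.005,0],[0,0,dy])])
        q=minimize(f,p0,method="Nelder-Mead",options=dict(initial_simplex=s,xatol=1e-5,fatol=1e-3))
        if best is None or q.fun<best.fun:best=q
    p=best.x
    # foot: brass against surroundings by G/R & not grey
    B=np.clip((g-.60)/(.70-.60),0,1)*(b<.45) if n=="top" else np.clip((g-.62)/(.7-.62),0,1)*(b<.45)
    wf=cv2.dilate(sphm(F,r),np.ones((9,9)));wf*=(cv2.dilate((b>.45).astype(np.uint8),np.ones((3,3)))==0)
    ff=lambda q:((wf*(sphm(np.array([q[0],q[1],.029]),r)-B))**2).sum()
    q=minimize(ff,F[:2],method="Nelder-Mead",options=dict(initial_simplex=[F[:2],F[:2]+[.004,0],F[:2]+[0,.004]],xatol=1e-5)).x
    d=q-p[:2];c_,s_=np.cos(p[2]),np.sin(p[2])
    print(n,"wedge",p.round(4),round(best.fun,1),"foot",q.round(4),"foot in wedge mm",(1e3*np.array([c_*d[0]+s_*d[1],-s_*d[0]+c_*d[1]])).round(1))
E
python3 meas.py
```

```text
top wedge [ 0.5769 -0.0125  1.1825] 18.9 foot [0.5833 0.0044] foot in wedge mm [18.1  0.4]
side wedge [ 0.5857 -0.0062  1.1071] 25.4 foot [0.5895 0.006 ] foot in wedge mm [12.6  2. ]
```

The two cameras disagree on the foot (x = 18 mm from the top, 12.6 mm from the side), and the arm blocks the side view. I'll move the arm well clear and compare the pan's tilt with the first picture.

play_rows(
  targets=[0,2,5,0,0,8,-4,12,7,0,0,16,-8,22,7,0,0,24,-11,32,7,0,0,32,-14,40,7,0,0,40,-18,50,7,0,0,48,-22,60,7,0,0,56,-25,70,7,0,0,64,-29,82,7,0,0,72,-29,82,7,0,0,80,-29,82,7,0,0,88,-29,82,7,0,0,94],
)

```text
clock: 10.45
eef_pos: [0.2748, 0.2183, 0.2779]
tool_rot: [0.001, 0.156, 0.988, 0.003]
wrist_force: [1.6, -0.3, -0.4]
grip_width: 0.0205
```

```bash
python3 - <<'E'
from workcell import sense;s=sense();print(s["eef_pos"],s["clock"])
E
python3 chk.py c2
```

```text
[0.27481712 0.21832596 0.27793787] 10.45
[0.2735 0.2209 0.2776] [ 0.34  0.47 -0.55] 10.55
```

View pics/c2_side.png

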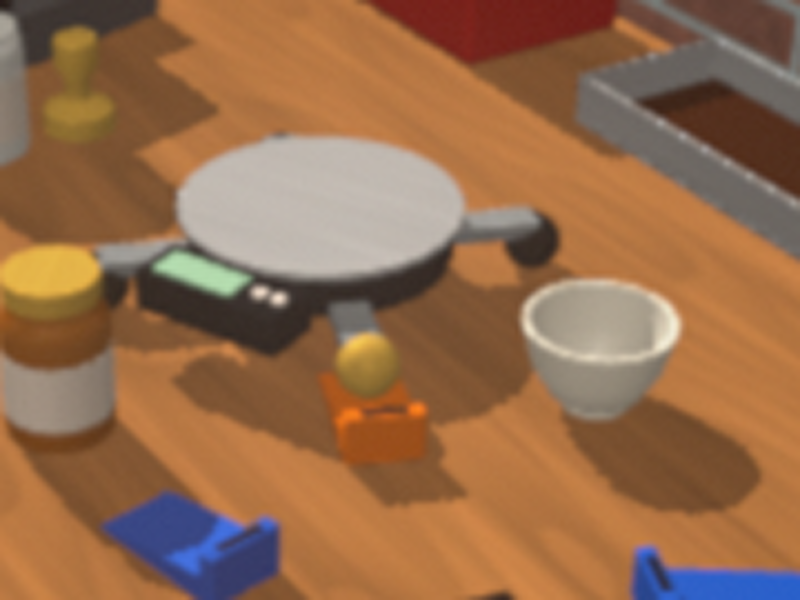

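```bash
cat > tilt.py <<'E'
from fit import *
R={n:read_camera(n) for n in("top","side")}
def before(n):
    d=dict(R[n]);d["pixels"]=cv2.resize(cv2.imread(f"pics/{n}0.png"),(512,384),interpolation=cv2.INTER_AREA)[...,::-1];return d
th=np.linspace(0,2*np.pi,120,endpoint=False)
h=1.186; d=-np.array([np.cos(h),np.sin(h),0]); e=np.array([-d[1],d[0],0])
def ren(p,r,z=.065):
    t=p[2]; a=np.cos(t)*d-np.sin(t)*np.array([0,0,1])
    P=np.array([p[0],p[1],z])+.095*(np.outer(np.cos(th),a)+np.outer(np.sin(th),e))
    m=np.zeros((384,512),np.uint8);cv2.fillPoly(m,[np.round(proj(P,r)*16).astype(np.int32)],255,cv2.LINE_AA,4);return m/255.
for n in("side","top"):
    for lab,r in(("before",before(n)),("after",R[n])):
        im=r["pixels"].astype(float);v=im.mean(2);b,g=feat(r)
        pan=np.clip((v-75)/(150-75),0,1)*(b>.6)
        c=proj([[.63,.133,.065]],r)[0].astype(int)
        hsv=(b>.75)&(v>(130 if n=="side" else 120))
        k,l,st,ce=cv2.connectedComponentsWithStats(cv2.morphologyEx(hsv.astype(np.uint8),cv2.MORPH_OPEN,np.ones((7,7),np.uint8)))
        i=l[c[1],c[0]];mask=(l==i).astype(float)
        el=cv2.fitEllipse(max(cv2.findContours((l==i).astype(np.uint8),0,1)[0],key=len))
        f=lambda p:((ren(p,r)-mask)**2).sum()
        best=None
        for t0 in(-.03,.03,.08):
            p0=np.array([.63,.133,t0]);q=minimize(f,p0,method="Nelder-Mead",options=dict(initial_simplex=[p0,p0+[.01,0,0],p0+[0,.01,0],p0+[0,0,.05]],xatol=1e-5,fatol=1e-3))
            if best is None or q.fun<best.fun:best=q
        print(n,lab,best.x[:2].round(4),"tilt deg",np.rad2deg(best.x[2]).round(2),round(best.fun,1),np.round(el[0]+el[1]+(el[2],),2),int(mask.sum()))
E
python3 tilt.py
```

```text
side before [0.6341 0.1331] tilt deg 2.4 50.5 [241.74 171.84  34.3   62.81  91.54] 1759
side after [0.636  0.1372] tilt deg -1.0 36.8 [241.52 171.25  30.7   63.14  90.54] 1591
top before [0.6312 0.1365] tilt deg -4.6 136.1 [202.66 180.94  73.18  75.4   54.18] 4392
top after [0.6337 0.1391] tilt deg -5.7 140.5 [201.36 180.61  72.72  76.49  44.44] 4400
```

Side-camera pan tilt changed by 3.4° (3.5° expected), in line with the force rise and the travel. One last top look for bystanders before handing in.

```bash
python3 - <<'E'
from h import *
r=read_camera("top");a=cv2.imread("pics/top0.png");b=cv2.resize(r["pixels"][:,:,::-1],(800,600),interpolation=cv2.INTER_CUBIC)
cv2.imwrite("pics/end.png",b)
for nm,(x,y) in dict(bowl=(444,238),jar=(350,421),brush=(160,450),screw=(633,430),tin=(120,352),tamper=(137,305),blue1=(447,416),blue2=(561,284),black=(563,370)).items():
    t=cv2.GaussianBlur(a,(5,5),0)[max(y-40,0):y+40,x-45:x+45];s=cv2.GaussianBlur(b,(5,5),0)[y-55:y+55,x-60:x+60]
    m=cv2.matchTemplate(s,t,cv2.TM_CCOEFF_NORMED);_,v,_,l=cv2.minMaxLoc(m);print(nm,round(v,3),l[0]-15,l[1]-15)
print(sense()["joint_vel"].round(3),sense()["clock"])
E
python3 meas.py
```

```text
bowl 0.999 0 0
jar 1.0 0 0
brush 1.0 0 0
screw 1.0 0 0
tin 1.0 0 0
tamper 1.0 0 0
blue1 1.0 0 0
blue2 1.0 0 0
black 1.0 0 0
[-0.054 -0.004  0.002 -0.001  0.003  0.   ] 10.7
top wedge [ 0.5768 -0.0123  1.1806] 20.7 foot [0.5832 0.0043] foot in wedge mm [17.8  0.4]
side wedge [ 0.5849 -0.0068  1.1171] 25.5 foot [0.5895 0.006 ] foot in wedge mm [13.5  1.5]
```

View pics/end.png

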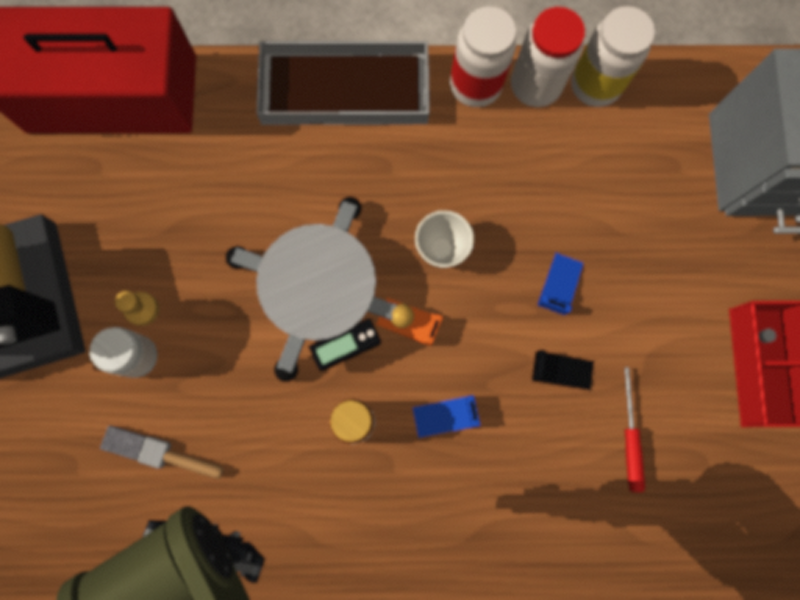

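The bystanders have not moved, but the top view still puts the foot about 18 mm into the wedge's frame, not 13. I'll go back for a small nudge with force feedback: a sharp rise would confirm the scale is level.

Run:
```python
from workcell import sense
import numpy as np
from scipy.spatial.transform import Rotation as Q
s=sense();p=s["eef_pos"];q=s["tool_rot"]
t=np.array([.5438,-.0966,.25]);print(p,((t-p)*100).round(2))
a=Q.from_quat(np.r_[q[1:],q[0]]);b=Q.from_quat([.8313,.5558,.0,.0]);print(np.rad2deg((b*a.inv()).as_rotvec()).round(2))
```

```text
[0.27711693 0.21523427 0.27760507] [ 26.67 -31.18  -2.76]
[ -0.19   0.33 -93.95]
```

play_rows(
  targets=[4,-5,0,0,0,-8.5,8,-9,0,0,0,-17,11,-13,0,0,0,-25.5,15,-17,0,0,0,-34,19,-22,0,0,0,-42.5,23,-27,0,0,0,-51,26.7,-31.2,0,0,0,-59.5,26.7,-31.2,0,0,0,-68,26.7,-31.2,0,0,0,-76.5,26.7,-31.2,0,0,0,-85,26.7,-31.2,0,0,0,-94,26.7,-31.2,0,-0.2,0.3,-94],
)

```text
clock: 12.0
eef_pos: [0.5436, -0.0986, 0.2775]
tool_rot: [0.0, 0.833, 0.553, -0.0]
wrist_force: [-0.3, 0.5, -0.7]
grip_width: 0.021
```

play_rows(
  targets=[0,0,0,0,0,0,0,0,0,0,0,0,0,0,0,0,0,0],
)

```text
clock: 12.3
eef_pos: [0.5435, -0.0989, 0.2776]
tool_rot: [0.0, 0.833, 0.554, -0.0]
wrist_force: [-0.6, -0.3, 0.3]
grip_width: 0.0203
```

play_rows(
  targets=[0,0,-5,0,0,0.25,0,0,-10,0,0,0.25,0,0,-15,0,0,0.25,0,0,-20,0,0,0.25,0,0,-24,0,0,0.25,0,0,-26,0,0,0.25,0,0,-26.75,0,0,0.25,0,0,-26.75,0,0,0.25,0,0,-26.75,0,0,0.25],
)

```text
clock: 13.2
eef_pos: [0.5443, -0.0991, 0.0114]
tool_rot: [0.001, 0.831, 0.556, 0.001]
wrist_force: [1.0, 0.3, -0.2]
grip_width: 0.0207
```

play_rows(
  targets=[0.3,0.8,-0.1,0,0,0,0.6,1.6,-0.1,0,0,0,0.8,2.3,-0.1,0,0,0,0.95,2.7,-0.1,0,0,0,1.0,2.8,-0.1,0,0,0,1.0,2.8,-0.1,0,0,0],
)

```text
clock: 13.8
eef_pos: [0.5543, -0.0709, 0.0104]
tool_rot: [0.001, 0.831, 0.556, 0.0]
wrist_force: [-0.3, -0.0, -0.9]
grip_width: 0.0204
```

play_rows(
  targets=[0.04,0.1,0,0,0,0,0.06,0.2,0,0,0,0],
)

```text
clock: 14.0
eef_pos: [0.5549, -0.069, 0.0104]
tool_rot: [0.001, 0.831, 0.556, 0.0]
wrist_force: [-0.2, -0.5, 0.5]
grip_width: 0.0203
```

play_rows(
  targets=[0.02,0.06,0,0,0,0,0.04,0.12,0,0,0,0],
)

```text
clock: 14.2
eef_pos: [0.555, -0.0686, 0.0104]
tool_rot: [0.001, 0.831, 0.556, -0.0]
wrist_force: [-3.5, -8.9, 1.0]
grip_width: 0.0204
```

play_rows(
  targets=[0.04,0.12,0,0,0,0,0.06,0.18,0,0,0,0],
)

```text
clock: 14.4
eef_pos: [0.5553, -0.0679, 0.0104]
tool_rot: [0.001, 0.832, 0.555, -0.001]
wrist_force: [-3.4, -10.6, 1.9]
grip_width: 0.0201
```

play_rows(
  targets=[0.05,0.15,0,0,0,0,0.07,0.22,0,0,0,0],
)

```text
clock: 14.6
eef_pos: [0.5556, -0.0671, 0.0104]
tool_rot: [0.002, 0.832, 0.555, -0.002]
wrist_force: [-5.1, -12.5, 2.2]
grip_width: 0.0208
```

The force rises steeply (9.6, 11.1, 13.5 N over under 2 mm of travel), which is past-level behaviour. Stopping here and retreating.

play_rows(
  targets=[-0.4,-0.9,0,0,0,0,-1.1,-2.8,0,0,0,0,-1.8,-4.6,0,0,0,0,-1.8,-4.6,0,0,0,0,-1.8,-4.6,5,0,0,0,-1.8,-4.6,10,0,0,0,-1.8,-4.6,15,0,0,0,-1.8,-4.6,20,0,0,0,-1.8,-4.6,25,0,0,0,-1.8,-4.6,27,0,0,0,-1.8,-4.6,27,0,0,0],
)

```text
clock: 15.7
eef_pos: [0.5384, -0.113, 0.2839]
tool_rot: [0.004, 0.832, 0.555, 0.0]
wrist_force: [0.2, -0.9, 0.2]
grip_width: 0.0206
```

play_rows(
  targets=[-4,5,0,0,0,8.5,-8,9,0,0,0,17,-11,13,0,0,0,25.5,-15,17,0,0,0,34,-19,22,0,0,0,42.5,-23,27,0,0,0,51,-25,31,0,0,0,59.5,-26,33,0,0,0,68,-26,33,0,0,0,76.5,-26,33,0,0,0,85,-26,33,0,0,0,94,-26,33,0,0,0,94],
)

```text
clock: 16.9
eef_pos: [0.2779, 0.2172, 0.283]
tool_rot: [0.002, 0.159, 0.987, 0.003]
wrist_force: [0.1, -0.9, 0.1]
grip_width: 0.0204
```

```bash
python3 tilt.py; python3 meas.py; python3 chk.py c3
python3 - <<'E'
from h import *
r=read_camera("top");a=cv2.imread("pics/top0.png");b=cv2.resize(r["pixels"][:,:,::-1],(800,600),interpolation=cv2.INTER_CUBIC)
for nm,(x,y) in dict(bowl=(444,238),jar=(350,421),brush=(160,450),screw=(633,430),tin=(120,352),tamper=(137,305),blue1=(447,416),blue2=(561,284),black=(563,370)).items():
    t=a[y-40:y+40,x-45:x+45];s=b[y-55:y+55,x-60:x+60]
    _,v,_,l=cv2.minMaxLoc(cv2.matchTemplate(s,t,cv2.TM_CCOEFF_NORMED));print(nm,round(v,3),l[0]-15,l[1]-15,end="; ")
E
```

```text
side before [0.6341 0.1331] tilt deg 2.4 50.5 [241.74 171.84  34.3   62.81  91.54] 1759
side after [0.6355 0.1374] tilt deg -0.97 31.2 [241.49 171.16  30.47  63.34  90.55] 1584
top before [0.6312 0.1365] tilt deg -4.6 136.1 [202.66 180.94  73.18  75.4   54.18] 4392
top after [0.6336 0.1392] tilt deg -5.26 149.6 [201.21 180.55  73.11  76.44  47.64] 4408
top wedge [ 0.5774 -0.0109  1.1814] 21.0 foot [0.5853 0.0041] foot in wedge mm [16.8 -1.6]
side wedge [ 0.5855 -0.0051  1.0892] 25.0 foot [0.5897 0.0062] foot in wedge mm [12.   1.5]
[0.2784 0.2169 0.2838] [-0.33 -0.3   0.16] 17.2
bowl 0.999 0 0; jar 0.999 0 0; brush 0.999 0 0; screw 0.999 0 0; tin 1.0 0 0; tamper 0.999 0 0; blue1 1.0 0 0; blue2 1.0 0 0; black 1.0 0 0;
```

View pics/c3_side.png

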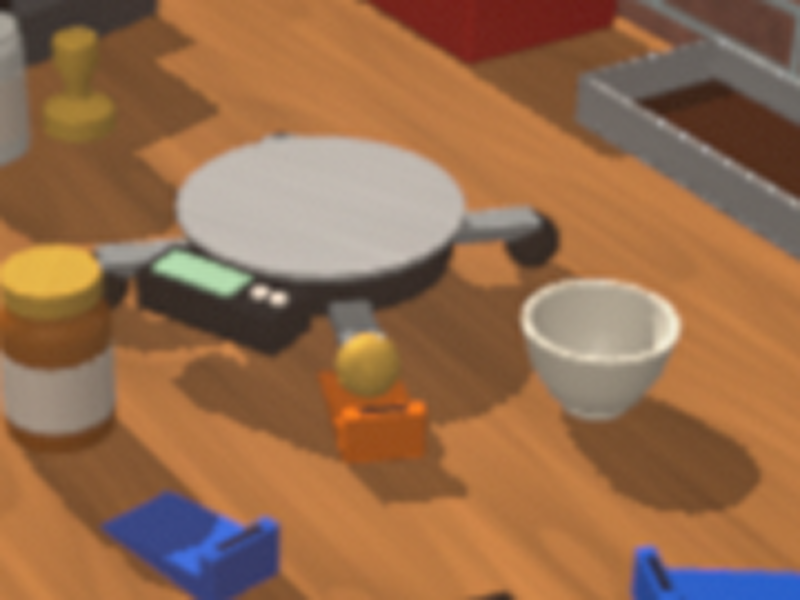

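The picture shows the wedge under the brass foot (368,365), tab behind it at (385,430), and the scale flat. Tilt did not change between the two pushes. Handing in.

```bash
python3 -c "
from workcell import ticket,sense
print(sense()['joint_vel'].round(3)); print(ticket.job_done())"
```

```text
[-0.001 -0.    -0.001  0.     0.001 -0.01 ]
the job is handed in; nothing more can be done
None
```

I pushed the orange wedge, thin edge first, under the brass foot with both fingertips against its tab. After a first check I went back and nudged it about 1.7 mm further. Then I backed straight off, rose, moved the arm well clear, and handed in at about 17 s.

**Checks that agreed that the scale is level:**
- **Push force:** it rose from about 5 N while the scale was still leaning to 9.3 N at the end of the first push, then to 13.5 N in the nudge.
- **Pan tilt (side camera):** it changed by 3.4° against the 3.5° lean, and stayed the same after the nudge.
- **Bystanders (top camera):** all six bystanders and the three wedge look-alikes matched the first picture with zero pixel shift.

**Checks that disagreed or failed:**
- **Foot position on the wedge:** the top camera gave 16.8 mm and the side camera 12.0 mm, against 13 mm when level. I trusted the force and the side tilt instead.
- **Pan tilt (top camera):** the fit was poor and I did not use it.
- **Scale position:** in the top view the rubber feet shifted by up to about 1 pixel (1–2 mm). I put this down to the feet rolling as the scale levelled, but did not confirm it.

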